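# Set up a ribbed steel bar for raking-light inspection

### The arm

A 6-joint arm with a two-finger parallel gripper is mounted at the origin on a cart in front of the work surface, level with it; the furniture and walls round the work are solid. World frame = base frame: x ahead of the robot, y to its left, z up, the work surface at z = 0. Lengths are in m, angles in rad, forces in N, time in s.
With the tool pointing down it reaches from about 0.325 to 0.775 m from the base axis. Payload 5.5 kg.
Tool frame: the origin (TCP) lies between the finger pads; the fingertips stand 8 mm ahead of it and the grasp point (between the pads) lies 11 mm behind it (tcp_to_tips is the distance from the TCP to the fingertips, in m); z points along the fingers, y is the line along which they close (so a half turn about z gives the same grasp; the last joint's range is limited). The gripper opens to 88 mm and grips with 3 to 60 N. Pads are 20 mm wide; open, the fingers measure 115 mm over their backs; the gripper's body (75 mm by 178 mm) begins 61 mm behind the grasp point.
Start: joints at [1.29, 0.091, 1.231, -0, 1.82, -0.057], TCP at [0.133, 0.585, 0.231] pointing down, gripper open.
Joint ranges: [-2.87, 2.87], [-0.86, 2.18], [0.17, 2.46], [-1.51, 4.65], [0.06, 2.69], [-2.65, 2.65]. Speed limits (rad/s): [2.57, 2.57, 3.01, 3.14, 3.14, 3.14].

### API

Orientations are given as a unit quaternion [w, x, y, z].
In Python, from bench import * gives the robot as it stands. Calls block until the motion is done:
- move_to(position, orientation): joint-space move of the TCP to a pose.
- move_l(position, speed=0.15, orientation=None): straight line of the TCP; orientation=None keeps the orientation; speed is the mean speed in m/s.
- movej(angles): joint-space move.
- gripper_open() and close(): open the fingers fully, or close them until they stop; the grip force is fixed at half the most.
- hold(seconds).
- inverse_kinematics(position, orientation): joint angles nearest the present ones, or None.
- state(): the state.
- get_image(name): name is "scene" or "side" or "wrist"; returns a dict with "frame" (400x640x3 uint8, blue, green, red), "depth" (400x640 float32, m along the optical axis (not along the pixel's ray), 0 where there is no reading), "camera_matrix" (3x3 intrinsics, pixels), "view" (4x4, takes a point from world to camera coordinates). Camera axes: x right, y up, looking along -z (the intrinsics and any distortion apply to the point x, -y, -z); pixel columns grow to the right and rows downward; lengths in m; the calibration is good to about 2 mm. A picture is of the moment at which its call begins.
A pose or a line that the arm cannot do raises IKError and nothing moves.
- job_done(): hands the job in; it is judged then, once.
The state is a dict: "time": time; "joint_pos": joint angles; "dq": joint speeds; "joint_torque": joint torques, N m; "ee_pos": TCP position; "ee_rot": TCP orientation; "ft_force": force on the tool from outside, world axes, zero at the start; "moment": the same for the moment, N m; "finger_gap": finger opening in m; "finger_force": force on a finger pad.
Only numpy, scipy, OpenCV 4.12 (cv2) and the standard library are available. Lean on these libraries where they do the work, as an engineer would, in place of code of your own. Each camera call takes 0.05 s, during which the arm holds its last target. There are 200 camera calls.

### The job

Pull the inspection stand's carriage (the one with the blue knob) out to the loading end, lay the ribbed round steel bar lengthwise in the carriage's two U-shaped supports, centred on them, and push the carriage fully home under the lens bridge. Then lower the lamp arm (the one with the black grip) until the arm lines up with the red marker on the angle scale, and let go. Leave the two flat steel coupons where they lie.

Things in the scene. Friction and masses are not known exactly. Their poses are not given: they have to be found in the camera images.
- view (a point): Viewing point of the fixed inspection stand, 46 mm above the bench under the round lens; the bar's centre belongs here at the end. Stand axes = this point's axes: x away from the robot, y along the slideway to the loading end (robot's left), z up; the yaw varies. Grey base plate 116 x 330 x 12 mm. The lamp arm turns about this point's x axis.
- carriage (a joint): Slide of the carriage along the stand's +y: 0 m = fully home under the lens bridge against its stop, 0.12 m = fully out at the loading end. Stays where left; about 2.5 N to move.
- knob_grip (a point): Grip point of the carriage's upright blue knob (16 mm diameter, from 27 to 71 mm above the bench; this point is 58 mm above it), 90 mm along +y from the cradle centre. It stays clear of the bridge when the carriage is home.
- cradle (a point): Where the bar's centre lies when seated on the carriage, 46 mm above the bench. Two dark U-shaped supports, each 14 mm long, 28 mm either side along y; flat floor 37 mm above the bench, 22 mm wide, cheeks sloping out to 40 mm apart at 50 mm height. The 42 mm gap between them is free for fingers down to 22 mm above the bench. Axes as the stand's; the bar lies along y.
- rebar_mid (a point): Centre of the ribbed round dark steel bar (loose, 85 mm long, 17 mm diameter). y is its long axis; either way round is good. It starts lying on the bench, its place swapped at random with the flat coupons.
- lamp_arm (a joint): Elevation of the lamp arm in rad: 0 = level, pointing to the stand's -y (the robot's right), growing upwards to 1.5 (upright). Friction holds it where it is released; 3 to 7 N at the grip moves it. It starts parked high.
- lamp_grip (a point): Middle of the arm's grip: a level black round bar, 16 mm diameter, 50 mm long, along the stand's x, sticking out towards the robot; it can turn between the fingers. From the viewing point in stand axes: (-0.072, -0.150 cos q, 0.150 sin q) m, q = arm elevation. The blue lamp head, 44 mm diameter, begins 50 mm from it towards +x.
- angle_marker (a joint): Elevation of the red marker on the white quadrant scale behind the arm, in rad, same zero and sense as the lamp arm: the target for the arm. It does not move by itself and is out of the fingers' way.
- lamp_line (a point): Point on the lamp arm's centre line, 135 mm from the pivot; its y axis runs along the arm.
- marker_tip (a point): Point on the red marker's line, 135 mm from the pivot, in the plane of the arm; its y axis runs along that line. It coincides with the lamp arm's point when the arm is set.
- flat_coupon_0: Bystander: dark flat steel coupon 24 x 70 x 10 mm, loose; y is its long axis, origin under its centre.
- flat_coupon_1: Bystander: pale flat steel coupon 20 x 55 x 12 mm, loose; y is its long axis, origin under its centre.
- bridge_top (a point): Centre of the lens on the fixed dark lens bridge, straight above the viewing point. The bridge spans 66 mm in y and 116 mm in x on two legs either side of the slideway; its underside is 72 mm and its top, with the lens rim, 85 mm above the bench.
Mind the look-alikes: they are no part of the job. What is shaped like the part that bears rebar_mid but turquoise is not meant.

How it is judged:
On the way, in this order (a step that is already met when the one before it is completed fails the run):
1. the carriage is pulled out to the loading end (over 105 mm of its 120 mm) (value of joint carriage above 0.105 m), for 0.1 s.
2. the ribbed bar lies in both supports of the pulled-out carriage, let go (value of joint carriage above 0.09 m and distance between rebar_mid and cradle below 0.014 m and z of rebar_mid in the frame of cradle below 0.006 m and angle between the y axis of rebar_mid and the y axis of cradle, either way round below 0.12 rad and contact force between the fingers and rebar_coupon below 0.1 N), for 0.2 s.
3. the carriage is fully home under the bridge with the bar still in the supports (value of joint carriage below 0.006 m and distance between rebar_mid and cradle below 0.014 m), for 0.2 s.
4. the lamp arm is lowered into line with the red marker (angle between the y axis of lamp_line and the y axis of marker_tip, either way round below 0.07 rad), for 0.2 s.
At the end, for the whole second after the job is handed in: The carriage is home within 6 mm, the bar lies at rest in both supports with its centre within 14 mm of the cradle's centre, not riding up more than 6 mm, and parallel to it within 0.12 rad, and the lamp arm, released and still, is in line with the red marker within 0.07 rad (4 degrees) (all of step 3 and z of rebar_mid in the frame of cradle below 0.006 m and angle between the y axis of rebar_mid and the y axis of cradle, either way round below 0.12 rad and angle between the y axis of lamp_line and the y axis of marker_tip, either way round below 0.07 rad and velocity of joint lamp_arm between -0.02 and 0.02 rad/s); the robot touches nothing.
It fails at once if the dark flat coupon is moved more than 25 mm (distance of flat_coupon_0 from where it was at the start of the episode above 0.025 m).
It fails at once if the pale flat coupon is moved more than 25 mm (distance of flat_coupon_1 from where it was at the start of the episode above 0.025 m).
It also fails if it takes over 69 s, if anything falls off the work surface, if the arm or the gripper's body presses on something with over 40 N, if the wrist force passes 120 N, or if a joint passes its speed limit or range.

## Working session

There is one attempt and no reset: what is moved stays moved. The work goes in short steps, each a Python script; the robot and the scene stay as the last script left them, time stands still between calls to the robot, and variables do not carry over. Pictures are saved under pics/ and viewed, at most 10 in all, crops included, and the job is handed in when it is done.

```bash
mkdir -p pics; ls; cat > h.py <<'E'
from bench import *
import numpy as np, cv2
def world(im, u, v, d=None):
    K=im["camera_matrix"]; V=np.array(im["view"])
    if d is None: d=im["depth"][int(v),int(u)]
    p=np.array([(u-K[0][2])/K[0][0]*d, -(v-K[1][2])/K[1][1]*d, -d,1])
    return (np.linalg.inv(V)@p)[:3]
def cloud(im):
    K=im["camera_matrix"]; V=np.array(im["view"]); d=im["depth"]
    v,u=np.mgrid[0:400,0:640]
    P=np.stack([(u-K[0][2])/K[0][0]*d,-(v-K[1][2])/K[1][1]*d,-d,np.ones_like(d)],-1)
    P=(P@np.linalg.inv(V).T)[...,:3]; P[d==0]=np.nan
    return P
E
python3 - <<'E'
from h import *
import pickle
for n in ("scene","side"):
    im=get_image(n); pickle.dump(im,open(n+".pkl","wb"))
    cv2.imwrite(f"pics/{n}0.png",im["frame"]); print(n,im["camera_matrix"],np.linalg.inv(im["view"])[:3,3], [k for k in im])
s=state();print(s)
E
```

```text
pics
scene [[451.3403968    0.         315.64225572]
 [  0.         451.3403968  201.20051523]
 [  0.           0.           1.        ]] [-0.61698787  0.75372068  0.82457088] ['frame', 'depth', 'camera_matrix', 'view']
side [[389.61084645   0.         317.89719016]
 [  0.         389.61084645 199.70361815]
 [  0.           0.           1.        ]] [-0.04698226  0.88840672  0.70326928] ['frame', 'depth', 'camera_matrix', 'view']
{'time': 0.1, 'joint_pos': array([ 1.29030643e+00,  9.17465668e-02,  1.23176481e+00,  2.98324347e-06,
        1.81980252e+00, -5.66941436e-02]), 'dq': array([ 0.00025516, -0.00300001, -0.00250438, -0.00030916,  0.00061647,
        0.00225812]), 'joint_torque': array([ 2.38516070e-03, -4.47858310e+01, -4.07568061e+01,  7.00451620e-02,
        2.84318975e-02, -1.23071250e-04]), 'ee_pos': array([0.13308549, 0.58479056, 0.22964247]), 'ee_rot': array([-1.45832729e-04,  1.11664105e-01,  9.93745635e-01, -8.48175466e-04]), 'ft_force': array([ 0.43442867, -0.45213585, -0.01777956]), 'moment': array([-0.00686356,  0.0330858 , -0.0041175 ]), 'finger_force': 0.0, 'finger_gap': 0.0880829195661095}
```

View pics/scene0.png

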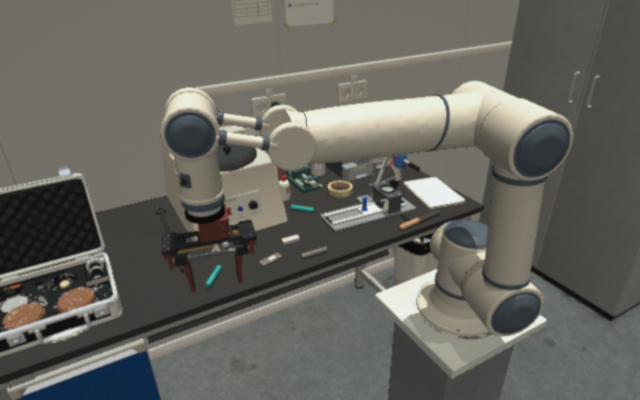

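View pics/side0.png

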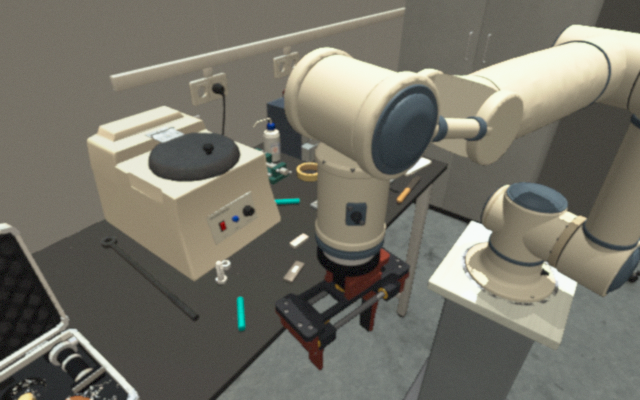

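The scene view shows the stand at about (370,208), with the blue knob at (365,203) and the lamp at (400,162). Loose pieces are at (270,258), (290,239) and (314,252). There are turquoise look-alikes at (213,275) and (302,208). Next I'll enlarge the loose pieces and the stand, and compute rough positions.

```bash
python3 - <<'E'
from h import *
import pickle
im=pickle.load(open("scene.pkl","rb"))
f=im["frame"]
a=cv2.resize(f[225:285,190:350],(800,300),interpolation=cv2.INTER_CUBIC)
b=cv2.resize(f[150:240,310:470],(800,450),interpolation=cv2.INTER_CUBIC)[:, :]
c=np.vstack([a,cv2.resize(b,(800,300))]) if 0 else np.vstack([cv2.resize(a,(640,240)),cv2.resize(b,(640,360))])
cv2.imwrite("pics/crop.png",c)
for n,u,v in [("a",270,258),("b",290,239),("c",314,252),("t1",213,275),("t2",302,208),("knob",365,198),("lamp",400,160),("bridge",388,190),("baseleft",325,222),("handle",410,222)]:
    print(n,world(im,u,v).round(3))
P=cloud(im)
hsv=cv2.cvtColor(f,cv2.COLOR_BGR2HSV)
E
```

```text
a [0.43  0.343 0.012]
b [0.491 0.245 0.012]
c [0.38  0.218 0.019]
t1 [0.43  0.521 0.018]
t2 [0.644 0.121 0.015]
knob [ 0.507 -0.056  0.071]
lamp [ 0.492 -0.187  0.19 ]
bridge [ 0.503 -0.152  0.078]
baseleft [0.53  0.091 0.008]
handle [ 0.365 -0.144  0.02 ]
```

View pics/crop.png

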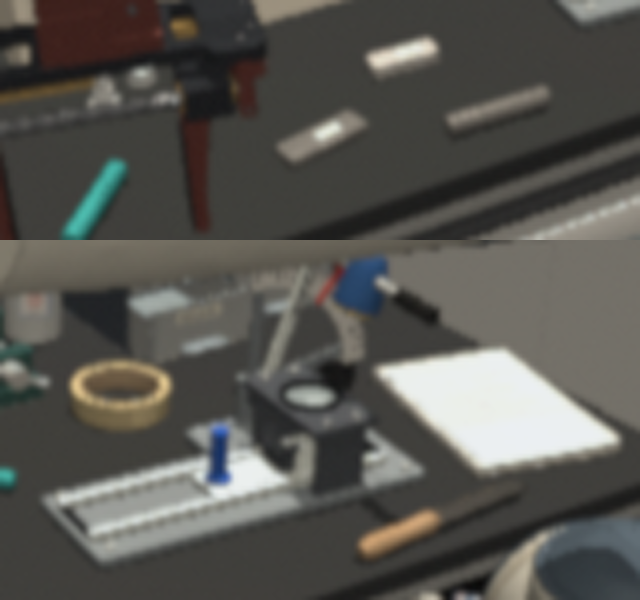

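The candidates are (270,258), flat with a pale label; (290,239), pale and flat; (314,252), dark, round and ribbed, with its top at 19 mm; and the turquoise rods at (213,275) and (302,208). The one at (314,252) is the bar because it is the only dark round piece. I'll confirm it with the wrist camera and view the stand from above.

```bash
cat >> h.py <<'E'
from scipy.spatial.transform import Rotation as Rn
import pickle
def down(a):
    "tool pointing down, tool y axis at world angle a (rad), half turn chosen so that a in (0,pi] is near the start"
    y=np.array([np.cos(a),np.sin(a),0]); z=np.array([0,0,-1.]); x=np.cross(y,z)
    q=Rn.from_matrix(np.stack([x,y,z],1)).as_quat(); return q[[3,0,1,2]]
def snap(cam,name):
    im=get_image(cam); pickle.dump(im,open(name+".pkl","wb")); cv2.imwrite(f"pics/{name}.png",im["frame"]); return im
E
python3 - <<'E'
from h import *
move_to([0.40,0.18,0.33],down(np.pi/2)); a=snap("wrist","w1")
move_to([0.46,-0.05,0.36],down(np.pi/2)); b=snap("wrist","w2")
move_to([0.46,-0.15,0.36],down(np.pi/2)); c=snap("wrist","w3")
cv2.imwrite("pics/w123.png",np.vstack([np.hstack([cv2.resize(a["frame"],(400,250)),cv2.resize(b["frame"],(400,250))]),cv2.resize(c["frame"],(800,500))[:340]]))
cv2.imwrite("pics/w12.png",cv2.resize(np.vstack([a["frame"],b["frame"]]),(480,600)))
s=state();print(s["time"],s["ee_pos"]); print(np.linalg.inv(c["view"]).round(3),c["camera_matrix"][0][0])
for im in(a,b,c): 
  P=cloud(im);print(np.nanmin(P,(0,1)),np.nanmax(P,(0,1)))
E
```

```text
3.4833 [ 0.46018318 -0.1488314   0.36006949]
[[-0.001 -0.966 -0.259  0.39 ]
 [ 1.    -0.001 -0.    -0.148]
 [ 0.    -0.259  0.966  0.515]
 [ 0.     0.     0.     1.   ]] 322.3641684003832
[-0.05027674 -1.06842432 -0.80865164] [0.80328332 1.40849359 0.44170569]
[ 3.95027040e-04 -1.33161810e+00 -8.10028885e-01] [1.03466727 1.17886132 0.47165055]
[ 9.13118540e-04 -1.36001844e+00 -8.09886302e-01] [1.03503237 1.07714462 0.47201251]
```

View pics/w12.png

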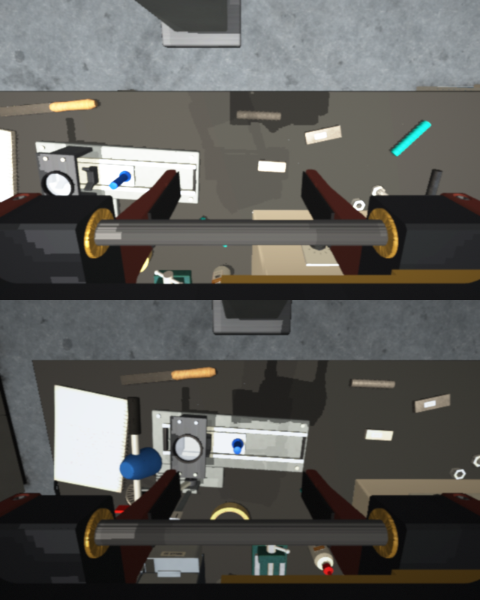

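View pics/w3.png

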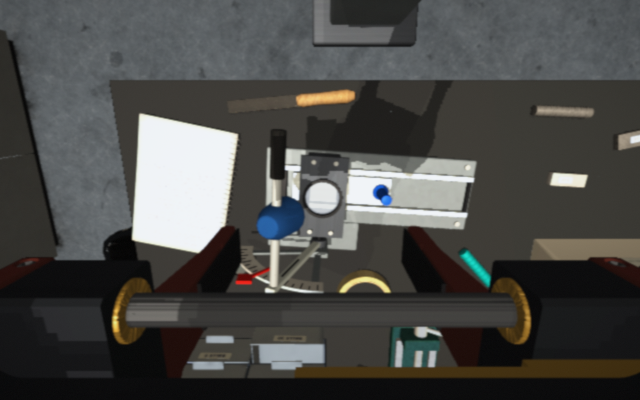

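w3 shows the ribbed bar at (562,111), the knob at (381,190), the lens at (322,198), the lamp grip at (278,155) and the red marker at (255,275). Next I'll measure these from the wrist point clouds.

```bash
python3 - <<'E'
from h import *
def rect(p):
    r=cv2.minAreaRect((p[:,:2]*1000).astype(np.float32)); return np.array(cv2.boxPoints(r)).round(1).tolist(), np.round(r[0],1),np.round(r[1],1),round(r[2],1)
for n in("w1","w2","w3"):
    im=pickle.load(open(n+".pkl","rb")); P=cloud(im); hsv=cv2.cvtColor(im["frame"],cv2.COLOR_BGR2HSV); X,Y,Z=P[...,0],P[...,1],P[...,2]
    def R(m,name,lab=True):
        m=m.astype(np.uint8)
        k,L,st,_=cv2.connectedComponentsWithStats(m)
        if k<2: print(n,name,"none");return
        i=1+st[1:,4].argmax(); q=P[L==i]; print(n,name,len(q),*rect(q)[1:],"z",np.percentile(q[:,2],[5,50,95]).round(4),"mean",q.mean(0).round(4)); return q
    R((abs(X-.38)<.06)&(abs(Y-.218)<.08)&(Z>.005)&(Z<.05),"rebar")
    R((abs(X-.5)<.1)&(Y<.15)&(Y>-.32)&(Z>.006)&(Z<.09),"base")
    R((abs(X-.5)<.1)&(abs(Y+.15)<.09)&(Z>.074)&(Z<.094),"bridge")
    blue=(hsv[...,0]>100)&(hsv[...,0]<130)&(hsv[...,1]>120)&(X>.4)&(X<.6)
    R(blue&(Y>-.12)&(Y<0.05)&(Z>.063),"knobtop")
    R(blue&(Z>.1),"lamp")
    R((Z>.12)&(Z<.3)&(X<.475)&(X>.3)&(Y<-.1)&(hsv[...,2]<90),"grip")
    R((hsv[...,1]>150)&((hsv[...,0]<6)|(hsv[...,0]>174))&(Z>.05)&(Z<.4)&(X>.4)&(Y<-.05),"marker")
E
```

```text
w1 rebar 644 [391.2 215.3] [84.7 17.6] 87.6 z [0.0116 0.0163 0.0184] mean [0.3906 0.2152 0.0158]
w1 base 13303 [527.5 -73.5] [330.3 145.7] 86.2 z [0.0114 0.02   0.0817] mean [ 0.4979 -0.0687  0.0329]
w1 bridge 2939 [ 489.6 -145.9] [68.3 79.5] 86.4 z [0.0774 0.0806 0.0858] mean [ 0.4873 -0.144   0.0807]
w1 knobtop 49 [512.3 -51.6] [13.   8.4] 20.7 z [0.0637 0.0687 0.0718] mean [ 0.5113 -0.0501  0.0682]
w1 lamp none
w1 grip none
w1 marker none
w2 rebar 649 [391.2 214.8] [85.2 17.5] 87.1 z [0.0109 0.0162 0.0183] mean [0.391  0.2129 0.0155]
w2 base 15834 [531.4 -73.8] [330.  153.8] 86.4 z [0.0113 0.0144 0.0817] mean [ 0.5125 -0.0761  0.0325]
w2 bridge 3764 [ 508.1 -147.4] [ 66.5 116.4] 86.2 z [0.0781 0.0806 0.0857] mean [ 0.5044 -0.1461  0.0808]
w2 knobtop 92 [513.5 -54.6] [15.5 12.8] 13.4 z [0.0648 0.0711 0.0726] mean [ 0.5128 -0.0549  0.0706]
w2 lamp 1665 [ 503.4 -189.4] [44.3 39.8] 74.9 z [0.1711 0.1975 0.2091] mean [ 0.5007 -0.1869  0.1938]
w2 grip 787 [ 433.5 -191.2] [14.8 50.6] 87.3 z [0.1882 0.1946 0.1966] mean [ 0.4324 -0.1897  0.1938]
w2 marker 695 [450.5 -97. ] [3.7 8.7] 0.7 z [0.3601 0.3844 0.3988] mean [ 0.4494 -0.0963  0.3823]
w3 rebar 674 [390.9 214.9] [87.1 17.8] 87.4 z [0.0098 0.0159 0.0182] mean [0.3909 0.2122 0.0152]
w3 base 14114 [532.5 -61.3] [303.6 154.2] 86.3 z [0.0114 0.0175 0.0817] mean [ 0.5123 -0.065   0.034 ]
w3 bridge 3682 [ 508.1 -147.4] [ 66.1 116.5] 86.3 z [0.0781 0.0806 0.0856] mean [ 0.5046 -0.1461  0.0808]
w3 knobtop 100 [513.2 -55.6] [14.3 14. ] 45.0 z [0.0659 0.0715 0.0731] mean [ 0.5125 -0.0561  0.0707]
w3 lamp 1388 [ 501.9 -190.6] [45.7 36.4] 86.6 z [0.1717 0.2007 0.2093] mean [ 0.4998 -0.1901  0.1961]
w3 grip 742 [ 432.7 -191.9] [14.9 49.6] 87.6 z [0.1899 0.1948 0.1967] mean [ 0.4314 -0.1913  0.1942]
w3 marker 691 [449.9 -98.4] [3.2 9.4] 1.1 z [0.3597 0.3841 0.3986] mean [ 0.4492 -0.0993  0.3821]
```

```bash
cat >> h.py <<'E'
PSI=np.deg2rad(-3.7); VIEW=np.array([.508,-.147,.046])
RS=Rn.from_euler("z",PSI).as_matrix()
def stand(x,y,z): return VIEW+RS@np.array([x,y,z])   # from viewing point, stand axes
QX=down(PSI); QY=down(PSI+np.pi/2)
E
python3 - <<'E'
from h import *
P=cloud(pickle.load(open("w2.pkl","rb")))
S=(P-VIEW)@RS
m=(abs(S[...,0])<.11)&(S[...,1]>.04)&(S[...,1]<.14)&(S[...,2]<.2); print("max z near knob",np.nanmax(S[m][:,2])+.046)
k=stand(0,.09,0)
move_to([k[0],k[1],.15],QX)
move_l([k[0],k[1],.047],.12); close(); s=state();print(s["finger_gap"],s["finger_force"],s["ee_pos"])
k=stand(0,.2095,0)
move_l([k[0],k[1],.047],.08); s=state();print(s["time"],s["finger_gap"],s["ft_force"],s["ee_pos"])
gripper_open(); move_l([k[0],k[1],.15],.2)
move_to([.45,.02,.33],QX); im=snap("wrist","w4"); print(state()["time"])
S=(cloud(im)-VIEW)@RS; hsv=cv2.cvtColor(im["frame"],cv2.COLOR_BGR2HSV)
b=(hsv[...,0]>100)&(hsv[...,0]<130)&(hsv[...,1]>120)&(abs(S[...,0])<.05)&(S[...,1]>.03)&(S[...,2]>.017)&(S[...,2]<.04)
print("knob stand",S[b].mean(0), b.sum())
v=pickle.load(open("w3.pkl","rb"));Z=(cloud(v)-VIEW)@RS; h=cv2.cvtColor(v["frame"],cv2.COLOR_BGR2HSV)
m=(h[...,1]>150)&((h[...,0]<8)|(h[...,0]>172))&(Z[...,2]<.22)&(Z[...,2]>-.03)&(Z[...,1]<.02)&(abs(Z[...,0])<.2)
q=Z[m]; print(len(q),np.percentile(q,[5,50,95],axis=0)); print("elev",np.percentile(np.arctan2(q[:,2],-q[:,1]),[5,25,50,75,95]))
E
```

```text
max z near knob 0.07342115849702391
0.015519076607644447 30.000003674067557 [ 0.51386884 -0.05719423  0.04697296]
8.8583 0.015299289428136433 [  2.99816088 -10.98054999  -0.90630914] [0.5216625  0.06059459 0.04698081]
11.5667
knob stand [-0.00108559  0.21082267  0.0251765 ] 126
208 [[ 0.08599248 -0.09742187  0.08498468]
 [ 0.08741293 -0.08620177  0.10971393]
 [ 0.09057344 -0.06817376  0.11974799]]
elev [0.84493812 0.88418841 0.89697063 0.91816498 0.95522791]
```

View pics/w4.png

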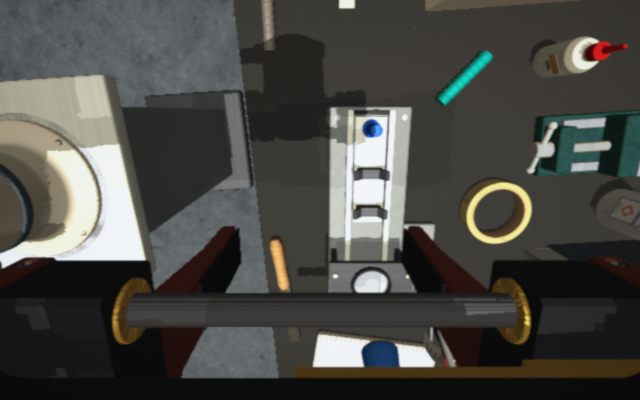

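w4 shows the carriage out, with the knob at (372,128) and the two U-supports at (371,174) and (370,212). The marker elevation is about 0.90 rad. Next I'll measure the cradle and then grasp and lay the bar.

```bash
python3 - <<'E'
from h import *
im=pickle.load(open("w4.pkl","rb")); S=(cloud(im)-VIEW)@RS; g=im["frame"].max(-1)
m=(abs(S[...,0])<.04)&(S[...,1]>.05)&(S[...,1]<.19)&(S[...,2]>-.015)&(S[...,2]<.015)
k,L,st,c=cv2.connectedComponentsWithStats(m.astype(np.uint8))
C=[]
for i in range(1,k):
    if st[i,4]>60: q=S[L==i]; lo,hi=q.min(0),q.max(0); print(st[i,4],lo.round(4),hi.round(4)); C.append((lo+hi)/2)
c=np.mean(C,0); print("cradle stand",c)
B=down(np.deg2rad(-2.6)); bx,by=.391,.215
move_to([bx,by,.12],B); move_l([bx,by,.010],.12); close(); s=state(); print(s["finger_gap"],s["finger_force"],s["ee_pos"],s["ft_force"])
move_l([bx,by,.15],.2); s=state(); print(s["finger_gap"],s["time"])
snap("scene","s1")
E
```

```text
373 [-0.0241  0.1413 -0.0144] [0.0244 0.1556 0.0066]
360 [-0.024   0.0855 -0.0147] [0.0244 0.0998 0.0063]
cradle stand [ 0.00018483  0.12055171 -0.00404283]
0.015712210727236678 29.999219477176666 [0.39099455 0.21499487 0.00997949] [-1.00309194  0.2438204  -0.66511354]
0.01574373788143021 15.7083
```

```bash
python3 - <<'E'
from h import *
t=stand(0,.120,0)
move_to([t[0],t[1],.15],QX); move_l([t[0],t[1],.060],.15); s=state(); f0=s["ft_force"]
move_l([t[0],t[1],.0475],.05); s=state(); print("df",s["ft_force"]-f0,s["ee_pos"],s["finger_gap"])
gripper_open(); move_l([t[0],t[1],.15],.2)
move_to([.45,.02,.33],QX); im=snap("wrist","w5"); print(state()["time"])
S=(cloud(im)-VIEW)@RS
m=(abs(S[...,0])<.02)&(S[...,1]>.05)&(S[...,1]<.18)&(S[...,2]>.0)&(S[...,2]<.03)
q=S[m]; r=cv2.minAreaRect((q[:,:2]*1000).astype(np.float32)); print(r,np.percentile(q[:,2],[50,95,99]))
cv2.imwrite("pics/w5c.png",cv2.resize(im["frame"][90:270,300:440],(560,600),interpolation=cv2.INTER_CUBIC)) if 0 else cv2.imwrite("pics/w5c.png",cv2.resize(im["frame"][95:245,310:430],(480,600),interpolation=cv2.INTER_CUBIC))
E
```

```text
df [-0.40945006 -0.79344545 -0.94826439] [ 0.51561739 -0.02731224  0.04737547] 0.015822776118877748
20.675
((-0.09943008422851562, 121.20030212402344), (85.03910827636719, 39.78298568725586), 89.78379821777344) [0.00690378 0.00932719 0.01000744]
```

View pics/w5c.png

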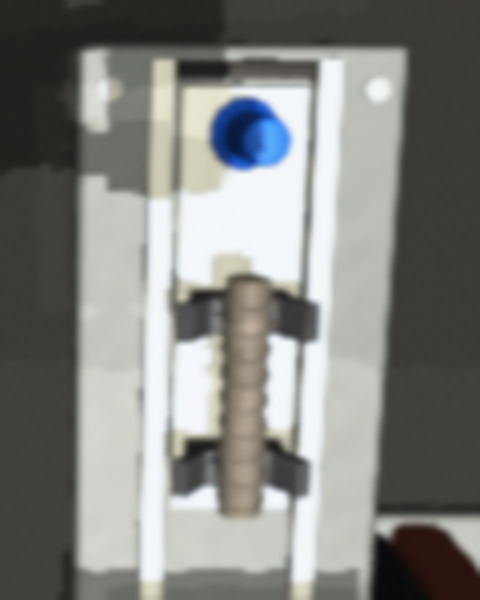

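The bar is seated and centred in both supports. Next I'll push the carriage home, then move the lamp arm along its arc.

```bash
python3 - <<'E'
from h import *
k=stand(0,.2103,0); move_to([k[0],k[1],.15],QX); move_l([k[0],k[1],.047],.12); close(); print(state()["finger_gap"])
k=stand(0,.0895,0); move_l([k[0],k[1],.047],.07); s=state(); print(s["time"],s["ft_force"],s["ee_pos"],s["finger_gap"])
gripper_open(); move_l([k[0],k[1],.15],.2)
move_to([.40,-.17,.36],QY); im=snap("wrist","w6"); print(state()["time"])
S=(cloud(im)-VIEW)@RS; h=cv2.cvtColor(im["frame"],cv2.COLOR_BGR2HSV)
b=(h[...,0]>100)&(h[...,0]<130)&(h[...,1]>120)&(abs(S[...,0])<.05)&(S[...,1]>.03)&(S[...,2]>.017)&(S[...,2]<.04)
print("knob",S[b].mean(0),b.sum())
m=(h[...,1]>150)&((h[...,0]<8)|(h[...,0]>172))&(S[...,2]<.16)&(S[...,2]>-.03)&(S[...,1]<.02)&(S[...,0]>.05)&(S[...,0]<.12)
q=S[m]; print(len(q)); 
if len(q)>20: print("marker",np.percentile(np.arctan2(q[:,2],-q[:,1]),[10,50,90]),np.median(q,0))
g=(S[...,2]>.1)&(S[...,2]<.2)&(S[...,0]<-.045)&(S[...,0]>-.105)&(S[...,1]<.05)&(S[...,1]>-.1); q=S[g]; print("grip",len(q),np.percentile(q,[2,50,98],axis=0))
E
```

```text
0.015811155526200948
25.475 [ 3.93855933  4.00112611 -1.00396623] [ 0.51386368 -0.05694005  0.04702813] 0.01534278736030247
29.0167
knob [-0.002533    0.0868651   0.02434572] 61
48
marker [0.88917466 0.92030193 0.96352113] [ 0.08820053 -0.09038431  0.11898095]
grip 708 [[-0.09687439 -0.05774059  0.14317684]
 [-0.07368933 -0.0499193   0.14851245]
 [-0.04778197 -0.04287093  0.15081405]]
```

```bash
python3 - <<'E'
from h import *
def tg(q,dz=0): return stand(-.078,-.15*np.cos(q),.15*np.sin(q)-.011+dz)
move_to(tg(1.24,.09),QY); move_l(tg(1.24),.1); close(); s=state(); print(s["finger_gap"],s["finger_force"],s["ft_force"])
for q in np.linspace(1.24,.90,9)[1:]: move_l(tg(q),.06)
s=state(); print(s["time"],s["ee_pos"],tg(.90),s["ft_force"])
gripper_open(); move_l(tg(.90,.09),.15)
move_to([.46,-.15,.36],down(np.pi/2)); im=snap("wrist","w7"); print(state()["time"])
S=(cloud(im)-VIEW)@RS; h=cv2.cvtColor(im["frame"],cv2.COLOR_BGR2HSV)
m=(h[...,1]>150)&((h[...,0]<8)|(h[...,0]>172))&(S[...,2]<.16)&(S[...,2]>-.03)&(S[...,1]<.02)&(S[...,0]>.05)&(S[...,0]<.12)
q=S[m]; print("marker",len(q),np.percentile(np.arctan2(q[:,2],-q[:,1]),[10,50,90]),np.median(q,0))
g=(S[...,2]>.06)&(S[...,2]<.2)&(S[...,0]<-.05)&(S[...,0]>-.095)&(S[...,1]<-.03)&(S[...,1]>-.15); q=S[g]
r=cv2.minAreaRect((q[:,:2]*1000).astype(np.float32)); y,z=r[0][1]/1e3,np.percentile(q[:,2],95)-.008; print("grip",len(q),r,z,"q",np.arctan2(z,-y))
cv2.imwrite("pics/w7c.png",cv2.resize(im["frame"][110:300,210:410],(600,570),interpolation=cv2.INTER_CUBIC))
E
```

```text
0.015270968802736942 30.001065731048584 [-0.42839207 -5.73759301  2.08895348]
33.7333 [ 0.42403135 -0.23509414  0.15204321] [ 0.42414549 -0.23501362  0.15249904] [-1.80276648 -0.85010071 -1.37061669]
36.3667
marker 108 [0.89312036 0.90798921 0.9517823 ] [ 0.08862999 -0.08266421  0.11444327]
grip 635 ((-72.51954650878906, -92.10275268554688), (44.8455924987793, 15.212404251098633), 0.18197813630104065) 0.11941095516929881 q 0.9137963136390039
```

View pics/w7c.png

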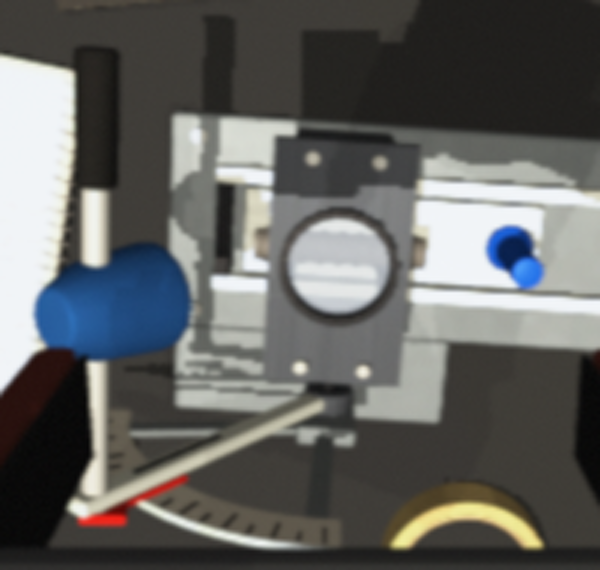

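The bar is under the lens with its ends visible at (265,243) and (418,245), and the knob is home. The arm lies along the red marker: arm about 0.91 rad, marker about 0.90. I'll cross-check the angle from other viewpoints.

```bash
python3 - <<'E'
from h import *
for i,p in enumerate([[.52,-.12,.38],[.55,-.24,.36]]):
    move_to(p,down(np.pi/2)); im=snap("wrist",f"w8{i}")
    S=(cloud(im)-VIEW)@RS; h=cv2.cvtColor(im["frame"],cv2.COLOR_BGR2HSV)
    n=(S[...,2]<.16)&(S[...,2]>.02)&(S[...,1]<-.02)&(S[...,1]>-.15)
    m=n&(h[...,1]>150)&((h[...,0]<8)|(h[...,0]>172))&(S[...,0]>.05)&(S[...,0]<.12)
    a=n&(h[...,1]<60)&(h[...,2]>110)&(S[...,0]>.055)&(S[...,0]<.084)
    for nm,mm in(("marker",m),("arm",a)):
        q=S[mm]; r=np.hypot(q[:,1],q[:,2]); e=np.arctan2(q[:,2],-q[:,1])
        if len(q): print(nm,len(q),np.percentile(e,[10,50,90]).round(3),"r",np.percentile(r,[5,95]).round(3),"x",np.median(q[:,0]).round(4))
    g=n&(S[...,0]<-.05)&(S[...,0]>-.095); q=S[g]
    if len(q)>50:
        print("grip",np.arctan2(np.percentile(q[:,2],95)-.008,-np.percentile(q[:,1],[5,95]).mean()))
s=state();print(s["time"],s["ft_force"])
E
```

```text
marker 75 [0.88  0.896 0.905] r [0.102 0.154] x 0.0886
arm 588 [0.914 0.949 1.001] r [0.046 0.16 ] x 0.0767
grip 1.0828197673654476
marker 117 [0.889 0.903 0.951] r [0.105 0.155] x 0.0883
arm 525 [0.902 0.946 0.993] r [0.047 0.161] x 0.0765
grip 1.0804877946891631
37.4167 [-0.06980637 -0.5942187   0.74371464]
```

```bash
python3 -c "
from h import *
print(job_done())"
```

```text
the job is handed in; nothing more can be done
None
```

I handed the job in at about 37 s of robot time. The bar is seated and centred in both supports, the carriage is home under the lens, and the lamp arm is released at about 0.91 rad against the marker's 0.90. I did not go near the flat coupons. The hand-in returned no verdict.

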